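# Pass a casting mould under the kiln-height bar and load the kiln shelf

## Task

Check that the long plaster casting mould on the wooden ware board will fit the kiln: lay it flat in the channel of the height gauge on the ware board's side, push it under the fixed bar without knocking the bar, and bring it right out on the other side still flat on the deck. Then take it from there and set it down gently, basin up, on the kiln shelf beside the round mould, wholly on the shelf and not touching the round mould. Let go of it, and leave the round mould, the jar, the tape roll and the brush where they are.

Things in the scene. Friction and masses are not known exactly. Their poses are not given: they have to be found in the camera images.
- mould: The loose plaster casting mould, off-white block 130 long (its x) x 60 wide (its y) x 42 high, with a six-sided basin 20 deep in its top (side walls 10 thick); about 0.4 kg. Origin: centre of its underside, z up out of the basin. It starts lying flat on the ware board at any yaw within about 1.4 rad of the world x axis. Grip it across its 60 mm width.
- mould_corner0 (a point): Corner of the mould's underside at x +65, y +30 mm in the mould's frame.
- mould_corner1 (a point): Corner of the mould's underside at x +65, y -30 mm in the mould's frame.
- mould_corner2 (a point): Corner of the mould's underside at x -65, y -30 mm in the mould's frame.
- mould_corner3 (a point): Corner of the mould's underside at x -65, y +30 mm in the mould's frame.
- gauge: Shop-made height gauge fixed to the bench: plywood deck 142 (x) x 320 (y), surface 18 mm above the bench. Origin: deck centre at bench level; y runs along the channel, within 0.15 rad of world y. Two guide battens 10 mm high above the deck run its whole length, inner faces 80 apart. Mid-length two posts (40 along y) stand on the battens and carry the bar. Both ends are open: one points to the ware board, the other to the kiln shelf.
- bar: Fixed aluminium bridge bar across the channel at the gauge's y = 0: 142 (x) x 30 (y) x 12 thick; underside 46 mm above the deck (64 mm above the bench), top 76 mm above the bench, bolt heads at its ends 7 mm higher. The mould passes under it lying flat with 4 mm to spare; fingers pointing down cannot pass it. Origin: centre of its underside.
- wareboard: Fixed wooden ware board 240 (x) x 180 (y), top 18 mm above the bench, on which the mould starts. Origin: centre of its underside at bench level.
- kilnshelf: Fixed grey kiln shelf, a plain slab 280 (x) x 190 (y) x 18 thick lying on the bench, top at z = 18 mm. Origin: centre of its underside. Its -x half carries the round mould, its +x half is free. It stands at the other end of the gauge from the ware board, at y above 0 or below 0.
- roundmould: Bystander: loose round plaster mould, an open bowl shape 84 across x 36 high, standing on the kiln shelf. Origin: centre of its underside.
- fritjar: Bystander: loose amber glass jar with a steel cap, 64 across x 85 high, standing on the bench between the robot and the gauge. Origin: centre of its underside.
- taperoll: Bystander: loose roll of masking tape lying flat, 96 across x 24 high, on the bench between the robot and the gauge. Origin: centre of its underside.
- brush: Bystander: loose brush 200 long lying on the bench beyond the gauge. Origin: middle of its underside, x along its length.
There are look-alikes about, which are no part of the job. Leave any purple look-alike of the mould alone.

How it is judged:
By the outcome, as a careful person would: the job done as asked, in the order asked, and still so for the second after the job is handed in, with the robot touching nothing.
It also fails if it takes over 64 s, if anything falls off the work surface, if the arm or the gripper's body presses on something with over 40 N, if the wrist force passes 120 N, or if a joint passes its speed limit or range.

## Robot

A 6-joint arm with a two-finger parallel gripper is mounted at the origin on the work surface. World frame = base frame: x ahead of the robot, y to its left, z up, the work surface at z = 0. Lengths are in m, angles in degrees, forces in N, time in s.
With the tool pointing down it reaches from about 0.375 to 0.975 m from the base axis. Payload 3.8 kg.
Tool frame: the origin (TCP) lies midway between the tips of the shut fingers; the grasp point (between the pads) lies 19 mm behind it; z points along the fingers, y is the direction in which the jaws open and shut (so a half turn about z gives the same grasp; the last joint's range is limited). The gripper opens to 88 mm and grips with 3 to 60 N. Pads are 18 mm wide; open, the fingers measure 123 mm over their backs; the gripper's body (75 mm by 187 mm) begins 45 mm behind the grasp point.
Start: joints at [-70.182, 15.12, 91.902, -0, 72.978, -2.114], TCP at [0.252, -0.626, 0.215] pointing down, gripper open.
Joint ranges: [-150.88, 150.88], [-54.13, 125.18], [17.81, 147.31], [-75.09, 255.09], [0, 152.58], [-146.25, 146.25]. Speed limits (degrees/s): [147.25, 147.25, 180, 180, 180, 180].

## Interface

Orientations are given as [roll, pitch, yaw] about the fixed x, y, z axes, in that order (R = Rz(yaw) Ry(pitch) Rx(roll)).
In Python, from station import * gives the robot as it stands.
- The arm moves only by the tool servo_tool, never from a script. Its argument "series" is one flat list of numbers, 7 for each row, row after row: the opening, from -1 (shut) to 1 (fully open), then the shift along the tool's x, y, z in m, then the turn, a rotation vector about the tool's x, y, z in degrees. A call has 1 to 10 rows; each row is the pose to reach, as a shift and turn from the pose commanded when the call began, along the tool's axes at that moment; what a row does not reach only later rows make up. A row lasts 1/10 s, in which the tool goes at most 50 mm and 8.59 degrees, less where a joint would pass 70% of its speed; a pose out of reach is approached as far as the arm can. A call with a gripper value outside its range is refused whole. The fingers move at their own pace and stop on an object; "newtons" is the grip in N (left out, the last holds). Time passes only in rows, so rows that repeat a pose let the fingers close. It gives the time, the measured TCP pose, the force and the opening at its end, in the units of the state.
- sense(): the state, without advancing time (a new reading comes with each control period).
- grab_frame(name): name is "scene" or "top"; returns a dict with "frame" (400x640x3 uint8, red, green, blue), "camera_matrix" (3x3 intrinsics, pixels), "rvec" (rotation vector, rad) and "tvec" (3), from world to camera coordinates, as OpenCV has them. Camera axes: x right, y down, z forward; pixel columns grow to the right and rows downward; lengths in m; the calibration is good to about 2 mm. A picture is of the moment at which its call begins. There is no depth.
- finish_job(): hands the job in, once; it reports no verdict.
The state is a dict: "time_s": time; "joint_pos": joint angles; "joint_vel": joint speeds; "tau": joint torques, N m; "tcp_pos": TCP position; "eef_rot": TCP orientation; "force": force on the tool from outside, world axes, zero at the start; "ft_torque": the same for the moment, N m; "finger_gap": finger opening in m.
Only numpy, scipy, OpenCV 4.12 (cv2) and the standard library are available. Lean on these libraries where they do the work, as an engineer would, in place of code of your own. Each camera call takes 0.05 s, during which the arm holds its last target.

## Working session

There is one attempt and no reset: what is moved stays moved. The work goes in short steps, Python scripts to look and compute and a tool call to move; the robot and the scene stay as the last step left them, time stands still between calls to the robot, and variables do not carry over. Pictures are saved under pics/ and viewed, and the job is handed in when it is done.

Besides the shell and the picture viewer there is one more tool, called after ">>>" by a JSON object that holds its "api" and its "payload", one argument or row to a line. servo_tool: Moves the arm, as the interface text tells. Its arguments: {"type":"object","properties":{"series":{"type":"array","items":{"type":"number"}},"newtons":{"type":"number"}},"required":["series"]}

```bash
ls; mkdir -p pics; python3 - <<'E'
from station import *
import cv2,pickle
print(sense())
for n in("scene","top"):
    d=grab_frame(n); pickle.dump(d,open(n+'.pkl','wb')); cv2.imwrite(f'pics/{n}0.png',d['frame'][:,:,::-1]); print(n,d['camera_matrix'],d['rvec'],d['tvec'])
E
```

```text
pics
{'time_s': 0.0, 'joint_pos': array([-7.01808861e+01,  1.51700934e+01,  9.19809663e+01, -5.04399914e-04,
        7.29779678e+01, -2.11433037e+00]), 'joint_vel': array([-0.07252318,  0.01547688,  0.02856063, -0.0723161 , -0.01096757,
       -0.10482025]), 'tau': array([ 2.45137206e-03, -5.02097476e+01, -3.56878817e+01,  7.30128936e-02,
        2.91562179e-02, -1.87504334e-04]), 'tcp_pos': array([ 0.25186548, -0.62542062,  0.21327979]), 'eef_rot': array([-1.79871043e+02, -4.27865112e-03,  2.19335877e+01]), 'force': array([ 0.95196009, -0.41921209, -0.35033387]), 'ft_torque': array([-0.09698905, -0.00076009,  0.00636552]), 'finger_gap': 0.08784948367105963}
scene [[469.26046798   0.         323.45799269]
 [  0.         469.26046798 209.34792032]
 [  0.           0.           1.        ]] [ 1.39814984  2.07210135 -0.93390519] [ 0.21423172 -0.30538037  1.68743091]
top [[502.59225701   0.         310.26690192]
 [  0.         502.59225701 201.32887496]
 [  0.           0.           1.        ]] [ 2.17857953 -2.17191715  0.06817616] [0.00543728 0.59805649 1.37193843]
```

View pics/scene0.png

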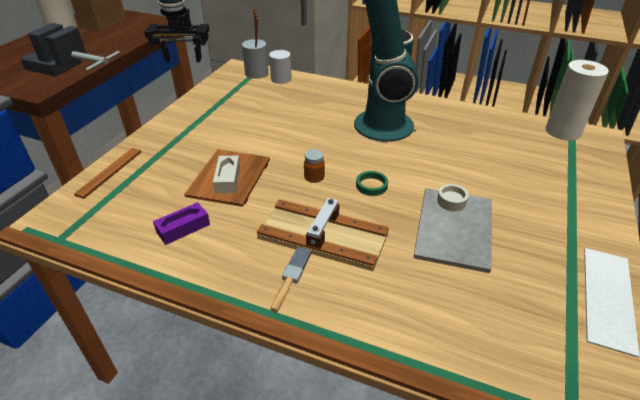

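View pics/top0.png

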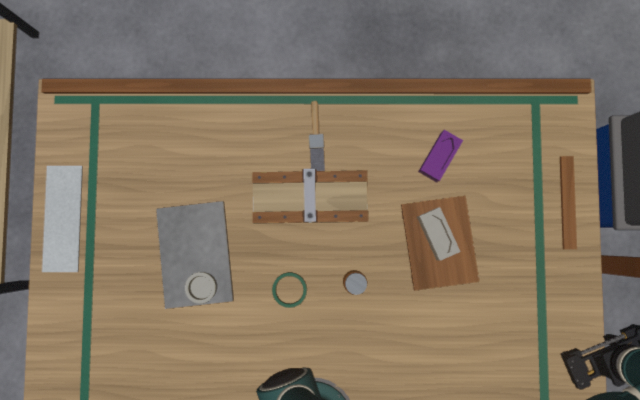

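```bash
cat > h.py <<'E'
import cv2,pickle,numpy as np
def load(n): return pickle.load(open(n+'.pkl','rb'))
def crop(d,r,f,out):
    x0,y0,x1,y1=r
    im=cv2.resize(d['frame'][y0:y1,x0:x1,::-1],None,fx=f,fy=f,interpolation=cv2.INTER_CUBIC)
    for x in range((x0+9)//10*10,x1,10):
        cv2.line(im,(int((x-x0+.5)*f),0),(int((x-x0+.5)*f),8 if x%50 else 20),(0,0,255),1)
    for y in range((y0+9)//10*10,y1,10):
        cv2.line(im,(0,int((y-y0+.5)*f)),(8 if y%50 else 20,int((y-y0+.5)*f)),(0,0,255),1)
    cv2.imwrite('pics/'+out+'.png',im)
def w(d,px,z):
    px=np.array(px,float).reshape(-1,2)
    R=cv2.Rodrigues(d['rvec'])[0]; t=np.array(d['tvec']).ravel()
    r=np.c_[px,np.ones(len(px))]@np.linalg.inv(d['camera_matrix']).T@R
    c=-R.T@t
    return c+r*((z-c[2])/r[:,2])[:,None]
def pj(d,P): return cv2.projectPoints(np.array(P,float),d['rvec'],d['tvec'],d['camera_matrix'],None)[0].reshape(-1,2)
E
python3 - <<'E'
from h import *
t=load('top');s=load('scene')
crop(t,(390,190,490,295),5.5,'c1')
crop(t,(240,155,380,235),5.5,'c2')
crop(t,(150,190,240,315),4.5,'c3')
crop(s,(180,140,280,210),7,'c4')
E
```

```text
(no output)
```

View pics/c1.png

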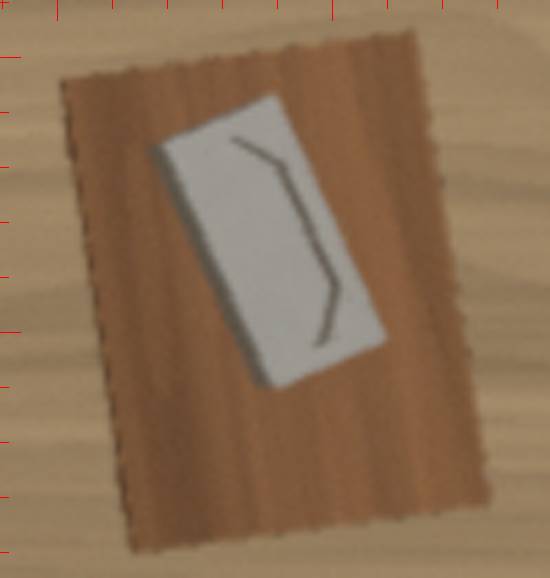

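View pics/c2.png

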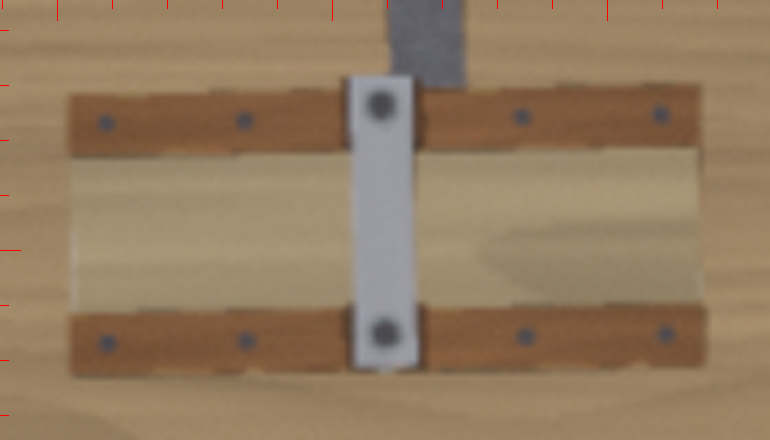

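View pics/c3.png

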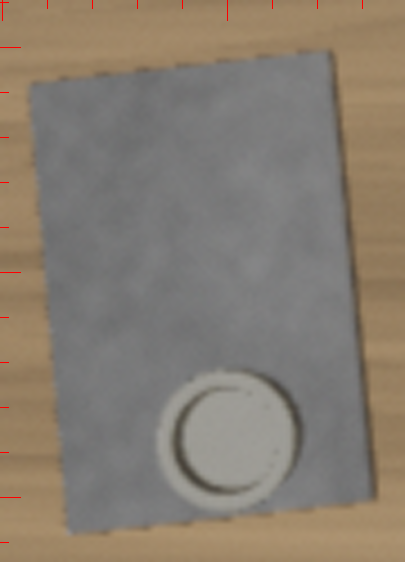

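View pics/c4.png

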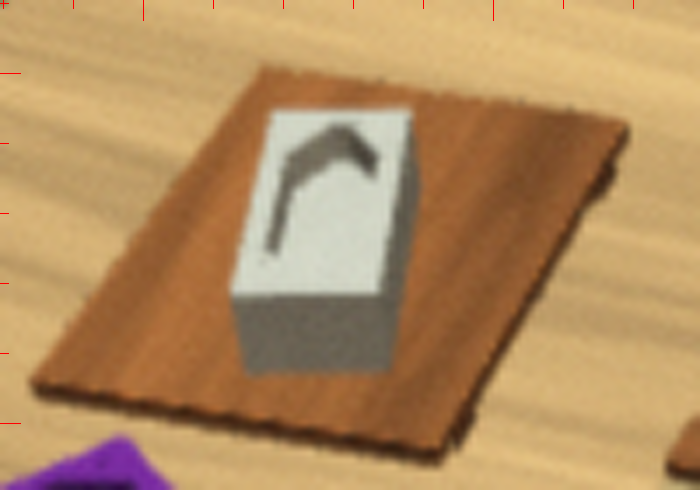

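```bash
python3 - <<'E'
from h import *
t=load('top');s=load('scene')
def c(pts,x0,y0,f): return (np.array(pts,float)+.5)/f-.5+np.array([x0,y0])
np.set_printoptions(precision=4,suppress=True)
m=w(t,c([(166,145),(276,95),(387,341),(274,388)],390,190,5.5),.060)
print('mould',m,m.mean(0)); 
for a,b in((0,3),(1,2)): d=m[a]-m[b];print(np.linalg.norm(d),np.degrees(np.arctan2(d[1],d[0])))
m2=w(s,c([(270,110),(412,110),(378,295),(231,295)],180,140,7),.060)
print('scene',m2,m2.mean(0))
for a,b in((0,3),(1,2)): d=m2[a]-m2[b];print(np.linalg.norm(d),np.degrees(np.arctan2(d[1],d[0])))
g=w(t,c([(69,95),(702,85),(706,366),(71,375)],240,155,5.5),.028);print('gauge',g,g.mean(0))
for a,b in((0,1),(3,2),(0,3),(1,2)): d=g[a]-g[b];print(np.linalg.norm(d),np.degrees(np.arctan2(d[1],d[0])))
gi=w(t,c([(72,156),(696,149),(698,304),(72,313)],240,155,5.5),.023);print('chan',gi,gi.mean(0))
b=w(t,c([(348,76),(412,76),(418,368),(352,368)],240,155,5.5),.076);print('bar',b,b.mean(0))
k=w(t,c([(30,85),(330,52),(375,498),(68,532)],150,190,4.5),.018);print('shelf',k,k.mean(0))
r=w(t,c([(228,440)],150,190,4.5),.036+.018);print('round',r)
wb=w(t,c([(62,80),(415,32),(490,505),(132,552)],390,190,5.5),.018);print('ware',wb,wb.mean(0))
j=w(t,[(355,283)],.085);print('jar',j); print('tape',w(t,[(290,289.5)],.024)); print('purple',w(t,[(441,156)],.04)); print('brush',w(t,[(317,172),(315,102)],.01))
E
```

```text
mould [[ 0.5565 -0.2877  0.06  ]
 [ 0.5811 -0.3417  0.06  ]
 [ 0.4616 -0.3935  0.06  ]
 [ 0.4387 -0.3384  0.06  ]] [ 0.5095 -0.3403  0.06  ]
0.128260286671264 23.278850278033854
0.13026392130048856 23.413456902113793
scene [[ 0.4649 -0.3909  0.06  ]
 [ 0.4414 -0.3339  0.06  ]
 [ 0.5616 -0.2814  0.06  ]
 [ 0.5842 -0.3364  0.06  ]] [ 0.513  -0.3356  0.06  ]
0.13116709286209324 -155.4485607813184
0.1311711662769279 -156.4221313659681
gauge [[ 0.6795  0.1693  0.028 ]
 [ 0.6851 -0.1505  0.028 ]
 [ 0.5434 -0.1518  0.028 ]
 [ 0.5379  0.1665  0.028 ]] [0.6115 0.0084 0.028 ]
0.319886387003372 91.00627706881764
0.31838153558977433 90.98931000518446
0.14165387101746027 1.1243912029953609
0.14175304140973424 0.5160444123064064
chan [[ 0.649   0.168   0.023 ]
 [ 0.6532 -0.1479  0.023 ]
 [ 0.5747 -0.1485  0.023 ]
 [ 0.5693  0.167   0.023 ]] [0.6116 0.0097 0.023 ]
bar [[ 0.6825  0.0267  0.076 ]
 [ 0.6826 -0.0045  0.076 ]
 [ 0.5401 -0.0079  0.076 ]
 [ 0.5401  0.0241  0.076 ]] [0.6113 0.0096 0.076 ]
shelf [[0.5772 0.4377 0.018 ]
 [0.5983 0.2512 0.018 ]
 [0.325  0.219  0.018 ]
 [0.3034 0.4069 0.018 ]] [0.451  0.3287 0.018 ]
round [[0.363  0.3015 0.054 ]]
ware [[ 0.5912 -0.2443  0.018 ]
 [ 0.616  -0.4223  0.018 ]
 [ 0.3796 -0.4548  0.018 ]
 [ 0.3555 -0.2767  0.018 ]] [ 0.4856 -0.3495  0.018 ]
jar [[ 0.3793 -0.1114  0.085 ]]
tape [[0.3557 0.0619 0.024 ]]
purple [[ 0.7227 -0.3522  0.04  ]]
brush [[ 0.6819 -0.0112  0.01  ]
 [ 0.8825 -0.005   0.01  ]]
```

```bash
cat > go.py <<'E'
import sys,numpy as np
from scipy.spatial.transform import Rotation as Ro
from station import *
s=sense(); R=Ro.from_euler('xyz',s['eef_rot'],degrees=True)
x,y,z,yaw=map(float,sys.argv[1:5])
T=Ro.from_euler('xyz',[180,0,yaw],degrees=True)
np.set_printoptions(precision=4,suppress=True)
print('t',s['time_s'],'shift',R.inv().apply(np.array([x,y,z])-s['tcp_pos']),'turn',(R.inv()*T).as_rotvec(degrees=True),'now',s['tcp_pos'],s['eef_rot'],'F',s['force'],'gap',s['finger_gap'])
E
python3 go.py .511 -.338 .12 23.5
```

```text
t 0.1 shift [ 0.3477 -0.1697  0.0938] turn [-0.1148 -0.0071 -1.5688] now [ 0.2519 -0.6255  0.2134] [-179.8851   -0.0055   21.9312] F [-0.1943 -0.3629 -0.5038] gap 0.08791776065067138
```

>>> {"api": "servo_tool", "payload": {
  "series": [1,0.02,-0.01,0,0,0,0,1,0.06,-0.03,0.01,0,0,0,1,0.1,-0.05,0.02,0,0,0,1,0.14,-0.07,0.03,0,0,-0.5,1,0.18,-0.09,0.04,0,0,-1,1,0.22,-0.11,0.05,0,0,-1,1,0.26,-0.13,0.065,0,0,-1.5,1,0.3,-0.15,0.08,0,0,-1.5,1,0.335,-0.165,0.09,0,0,-1.5,1,0.348,-0.17,0.094,0,0,-1.5]
}}

```text
time_s: 1.1
tcp_pos: [0.5127, -0.3338, 0.1189]
eef_rot: [-179.8, 0.0, 23.6]
force: [1.1, 0.4, 0.6]
finger_gap: 0.088
```

```bash
python3 - <<'E'
from station import *
from h import *
for n in("top","scene"):
    d=grab_frame(n);pickle.dump(d,open(n+'1.pkl','wb'))
    crop(d,(390,170,490,295) if n=="top" else (170,80,290,210),4.5,n+'1')
E
python3 go.py .511 -.338 .036 23.5
```

```text
t 1.2 shift [-0.0018  0.0017  0.0836] turn [-0.1033  0.0472  0.1386] now [ 0.5121 -0.3359  0.1196] [-179.8966    0.047    23.6387] F [-0.0692  0.0237  0.3268] gap 0.08846664297049661
```

View pics/scene1.png

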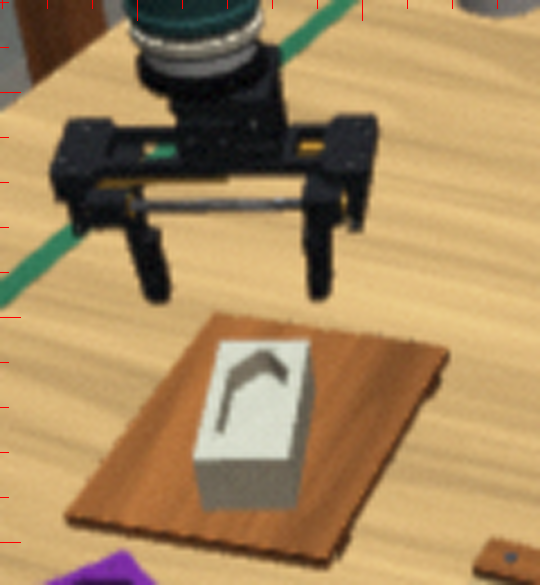

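Gripper hangs straddling the off-white mould (scene ≈ px (227,172)); the purple block is off to the lower left. Descend and grip.

>>> {"api": "servo_tool", "payload": {
  "series": [1,-0.001,0.001,0.02,0,0,0,1,-0.001,0.001,0.045,0,0,0,1,-0.001,0.001,0.068,0,0,0,1,-0.001,0.001,0.083,0,0,0,1,-0.001,0.001,0.083,0,0,0,-1,-0.001,0.001,0.083,0,0,0,-1,-0.001,0.001,0.083,0,0,0,-1,-0.001,0.001,0.083,0,0,0,-1,-0.001,0.001,0.083,0,0,0,-1,-0.001,0.001,0.083,0,0,0],
  "newtons": 25
}}

```text
time_s: 2.2
tcp_pos: [0.5113, -0.34, 0.0383]
eef_rot: [179.9, -0.0, 23.4]
force: [-0.3, 0.5, -0.1]
finger_gap: 0.0505
```

```bash
python3 go.py .613 -.083 .1 91
```

```text
t 2.2 shift [ 0.1955 -0.1952 -0.0618] turn [  0.0664   0.0036 -67.5574] now [ 0.5113 -0.34    0.0383] [179.946   -0.032   23.4426] F [-0.3135  0.5235 -0.0909] gap 0.050498805281402805
```

```bash
python3 - <<'E'
from station import *
from h import *
for n in("top","scene"):
    d=grab_frame(n)
    crop(d,(390,170,490,295) if n=="top" else (170,80,290,210),4.5,n+'2')
s=sense();print(s['finger_gap'],s['force'],s['tcp_pos'])
E
```

```text
0.04216948024297523 [-0.22946829 -0.11016126  0.78111962] [ 0.51109798 -0.33982296  0.03793015]
```

View pics/scene2.png

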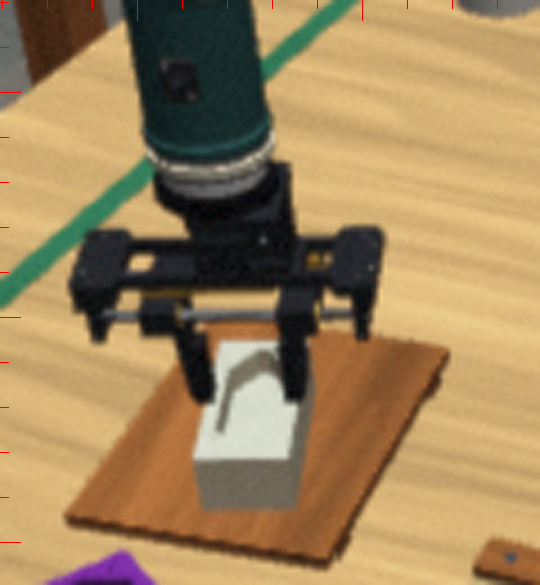

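View pics/top2.png

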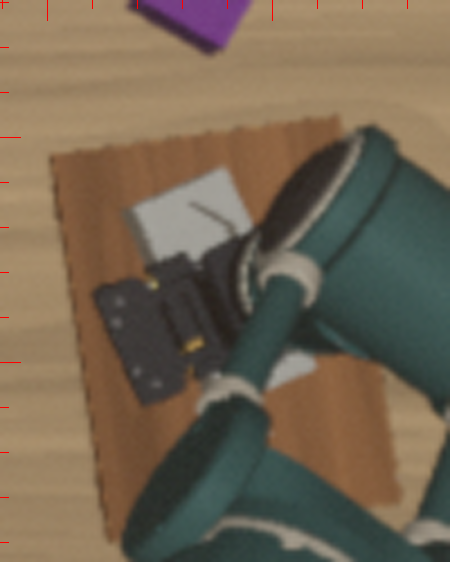

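```bash
python3 - <<'E'
from h import *
from station import *
s=load('scene')
def tips(p,yaw,gap,z):
    y=np.radians(yaw); v=np.array([np.sin(y),-np.cos(y),0])
    c=np.array([p[0],p[1],z]); return pj(s,[c+v*gap/2,c-v*gap/2,c])
print('pic1 seen',(204.9,146.7),(240.7,146.2))
for z in(.12,.14,.16): print(z,tips((.5121,-.3359),23.6,.095,z).round(1).tolist())
print('pic2 seen',np.array([(205,400),(293,398)])/4.5+[170,80])
for z in(.038,.05,.06,.07): print(z,tips((.5113,-.34),23.4,.055,z).round(1).tolist())
print(sense()['finger_gap'])
E
```

```text
pic1 seen (204.9, 146.7) (240.7, 146.2)
0.12 [[206.4, 151.0], [239.8, 150.6], [223.1, 150.8]]
0.14 [[205.3, 145.1], [239.0, 144.7], [222.2, 144.9]]
0.16 [[204.2, 139.1], [238.3, 138.7], [221.2, 138.9]]
pic2 seen [[215.55555556 168.88888889]
 [235.11111111 168.44444444]]
0.038 [[216.5, 173.5], [235.0, 173.3], [225.8, 173.4]]
0.05 [[215.9, 170.2], [234.6, 170.0], [225.2, 170.1]]
0.06 [[215.4, 167.5], [234.2, 167.3], [224.8, 167.4]]
0.07 [[214.9, 164.7], [233.8, 164.5], [224.3, 164.6]]
0.04216948024297523
```

>>> {"api": "servo_tool", "payload": {
  "series": [-1,0,0,-0.01,0,0,0,-1,0,0,-0.03,0,0,0,0.37,0,0,-0.06,0,0,0,0.37,0,0,-0.08,0,0,0,0.37,0,0,-0.08,0,0,0,0.37,0,0,-0.08,0,0,0]
}}

```text
time_s: 2.9
tcp_pos: [0.5112, -0.3399, 0.1182]
eef_rot: [179.9, -0.0, 23.4]
force: [0.4, 0.2, -0.1]
finger_gap: 0.0561
```

```bash
python3 - <<'E'
from station import *
from h import *
d=grab_frame('scene');crop(d,(180,90,270,200),5.4,'scene3');d=grab_frame('scene')
s=sense();print(s['finger_gap'],s['force'],s['tcp_pos'],s['eef_rot'])
crop(d,(190,100,250,170),8,'scene4')
y=np.radians(s['eef_rot'][2]);v=np.array([np.sin(y),-np.cos(y),0])
for z in (0,.01,.02): print(z,pj(d,[s['tcp_pos']+v*.04*k+[0,0,z] for k in(-1,1)]).round(1).tolist())
E
```

```text
0.06011485030178029 [-0.25812176 -0.16251826  0.05440036] [ 0.50998953 -0.33909541  0.11619982] [-1.79883372e+02  7.02576807e-02  2.34364841e+01]
0 [[236.7, 151.2], [208.7, 151.5]]
0.01 [[236.3, 148.2], [208.2, 148.5]]
0.02 [[235.9, 145.3], [207.6, 145.6]]
```

View pics/scene3.png

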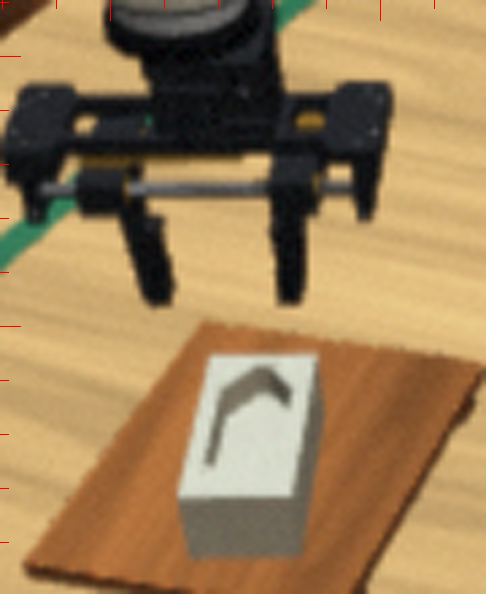

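View pics/scene4.png

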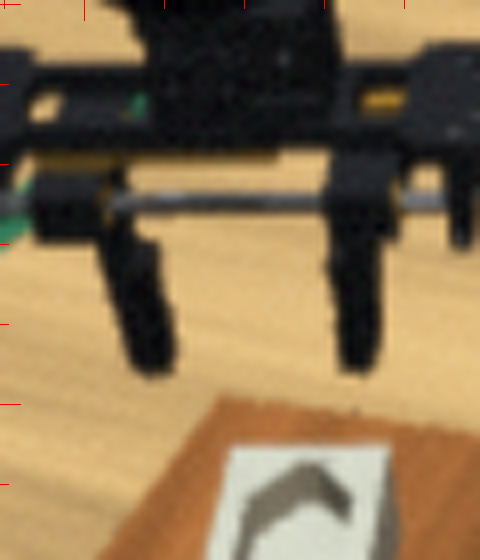

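The jaws closed without stopping on the mould (gap below 60 mm, no force), so the real tips ride some 15–22 mm above the reported TCP. The scene pictures agree, with tip row ≈146 against 151 expected. The mould hasn't moved: its corner is still at px (219,156). I'll open fully and go lower, checking as I go.

>>> {"api": "servo_tool", "payload": {
  "series": [1,0,0,0,0,0,0,1,0,0,0,0,0,0,1,0,0,0,0,0,0,1,0,0,0,0,0,0,1,0,0,0.02,0,0,0,1,0,0,0.045,0,0,0,1,0,0,0.07,0,0,0,1,0,0,0.085,0,0,0,1,0,0,0.095,0,0,0,1,0,0,0.095,0,0,0]
}}

```text
time_s: 4.0
tcp_pos: [0.51, -0.3391, 0.0212]
eef_rot: [-179.9, 0.1, 23.4]
force: [-0.1, 0.2, -0.2]
finger_gap: 0.0878
```

```bash
python3 - <<'E'
from station import *
from h import *
d=grab_frame('scene')
s=sense();print(s['finger_gap'],s['force'],s['tcp_pos'],s['eef_rot'])
crop(d,(190,130,260,190),8,'scene5')
E
```

```text
0.08815204524934091 [ 0.49501455 -0.31715759  0.68629853] [ 0.51081339 -0.33969681  0.02235101] [-1.79961609e+02  2.13806713e-02  2.34298202e+01]
```

View pics/scene5.png

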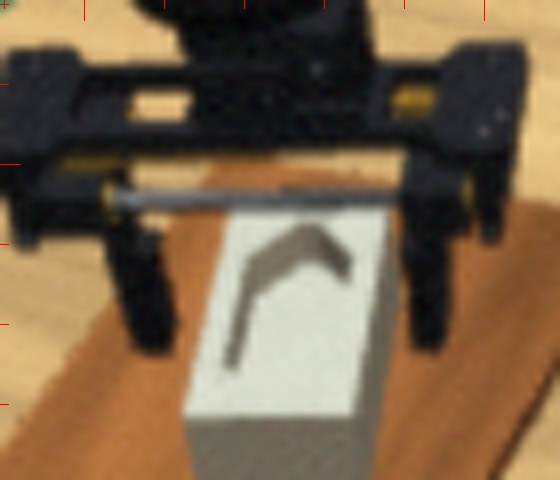

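>>> {"api": "servo_tool", "payload": {
  "series": [-1,0,0,0,0,0,0,-1,0,0,0,0,0,0,-1,0,0,0,0,0,0,-1,0,0,0,0,0,0,-1,0,0,0,0,0,0]
}}

```text
time_s: 4.55
tcp_pos: [0.5113, -0.3398, 0.0235]
eef_rot: [180.0, -0.0, 23.4]
force: [-1.1, 1.0, 5.4]
finger_gap: 0.0593
```

```bash
python3 - <<'E'
from station import *
from h import *
d=grab_frame('scene')
s=sense();print(s['finger_gap'],s['force'],s['tcp_pos'],s['eef_rot'])
crop(d,(190,130,260,190),8,'scene6')
E
```

```text
0.0597052248835673 [-0.66798398  2.51963826  5.22804905] [ 0.51120327 -0.33978955  0.02340005] [ 1.79981260e+02 -2.60778127e-02  2.34301704e+01]
```

View pics/scene6.png

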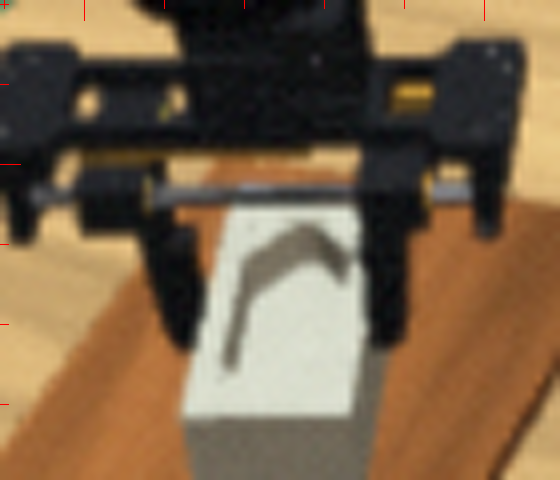

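>>> {"api": "servo_tool", "payload": {
  "series": [-1,0,0,-0.005,0,0,0,-1,0,0,-0.015,0,0,0,-1,0,0,-0.035,0,0,0,-1,0,0,-0.06,0,0,0,-1,0,0,-0.08,0,0,0,-1,0,0,-0.08,0,0,0]
}}

```text
time_s: 5.2
tcp_pos: [0.5131, -0.3414, 0.1063]
eef_rot: [179.7, -0.2, 23.4]
force: [1.5, -1.1, -3.7]
finger_gap: 0.0599
```

```bash
python3 - <<'E'
from station import *
from h import *
d=grab_frame('scene')
s=sense();print(s['finger_gap'],s['force'],s['tcp_pos'],s['eef_rot'])
crop(d,(180,90,270,180),6,'scene7')
E
python3 go.py .613 -.083 .1 91
```

```text
0.059566387090424555 [ 0.04132288  0.19688345 -3.82535629] [ 0.51199034 -0.34063291  0.10427417] [ 1.79816068e+02 -1.01540287e-01  2.34316062e+01]
t 5.25 shift [ 0.1951 -0.1962  0.004 ] turn [  0.222    0.019  -67.5685] now [ 0.512  -0.3406  0.1043] [179.8161  -0.1015  23.4316] F [ 0.0413  0.1969 -3.8254] gap 0.059566387090424555
```

View pics/scene7.png

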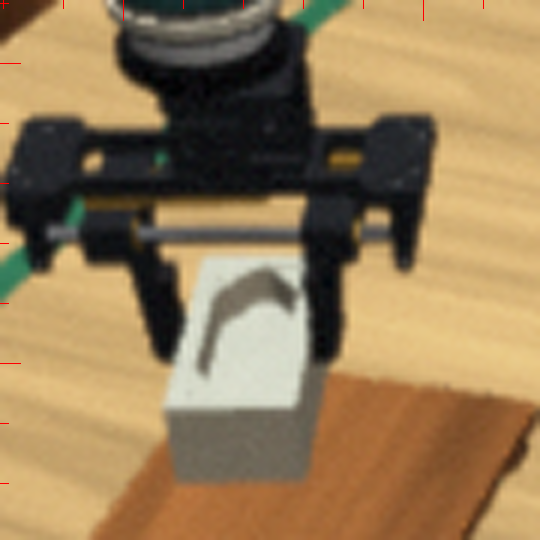

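Held level: the gap is 60 mm and the weight about 3.8 N. Now carry it to the gauge mouth.

>>> {"api": "servo_tool", "payload": {
  "series": [-1,0.015,-0.015,0,0,0,-4,-1,0.04,-0.04,0,0,0,-12,-1,0.065,-0.065,0,0,0,-20,-1,0.09,-0.09,0,0,0,-28,-1,0.115,-0.115,0,0,0,-36,-1,0.14,-0.14,0,0,0,-44,-1,0.165,-0.165,0,0,0,-52,-1,0.18,-0.18,0,0,0,-60,-1,0.19,-0.19,0,0,0,-66,-1,0.195,-0.196,0,0,0,-67.5]
}}

```text
time_s: 6.25
tcp_pos: [0.6108, -0.0808, 0.1004]
eef_rot: [-179.8, -0.0, 91.1]
force: [-0.0, 0.2, -4.1]
finger_gap: 0.0597
```

>>> {"api": "servo_tool", "payload": {
  "series": [-1,0,0,0,0,0,0,-1,0,0,0,0,0,0]
}}

```text
time_s: 6.45
tcp_pos: [0.611, -0.0828, 0.1016]
eef_rot: [-179.9, 0.0, 90.8]
force: [0.2, 0.1, -3.9]
finger_gap: 0.0599
```

```bash
python3 go.py .613 -.083 .024 91;python3 - <<'E'
from station import *
from h import *
d=grab_frame('scene');crop(d,(230,130,400,280),4,'scene8')
d=grab_frame('top');crop(d,(240,150,400,250),5,'top8')
E
```

```text
t 6.45 shift [-0.0002  0.0021  0.0776] turn [-0.1014  0.0086 -0.1648] now [ 0.611  -0.0828  0.1016] [-179.8986    0.0088   90.8352] F [ 0.2098  0.1179 -3.8738] gap 0.05994068009820076
```

View pics/scene8.png

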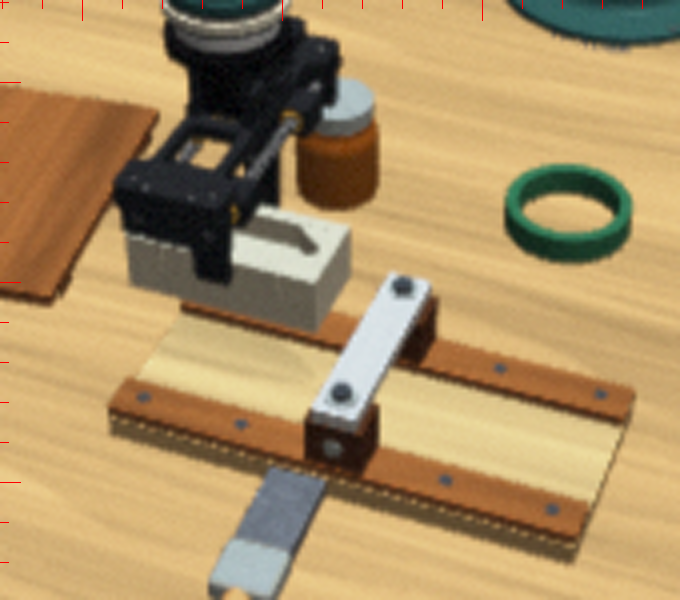

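View pics/top8.png

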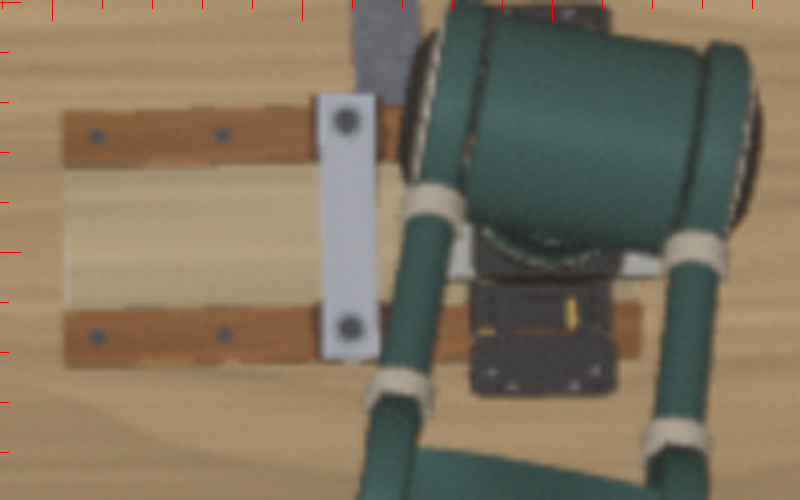

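>>> {"api": "servo_tool", "payload": {
  "series": [-1,0,0.001,0.015,0,0,0,-1,0,0.002,0.035,0,0,0,-1,0,0.002,0.055,0,0,0,-1,0,0.002,0.065,0,0,0,-1,0,0.002,0.07,0,0,0,-1,0,0.002,0.073,0,0,0,-1,0,0.002,0.075,0,0,0,-1,0,0.002,0.076,0,0,0,-1,0,0.002,0.076,0,0,0]
}}

```text
time_s: 7.45
tcp_pos: [0.6145, -0.0824, 0.0273]
eef_rot: [179.9, 0.0, 90.9]
force: [0.8, -0.3, -3.5]
finger_gap: 0.0597
```

```bash
python3 go.py .613 -.083 .024 91;python3 - <<'E'
from station import *
from h import *
d=grab_frame('scene');crop(d,(240,160,390,280),5,'scene9')
E
```

```text
t 7.45 shift [-0.0005 -0.0015  0.0033] turn [ 0.0669  0.0125 -0.0672] now [ 0.6145 -0.0824  0.0273] [179.9331   0.0125  90.9328] F [ 0.769  -0.343  -3.5332] gap 0.059656554546612506
```

View pics/scene9.png

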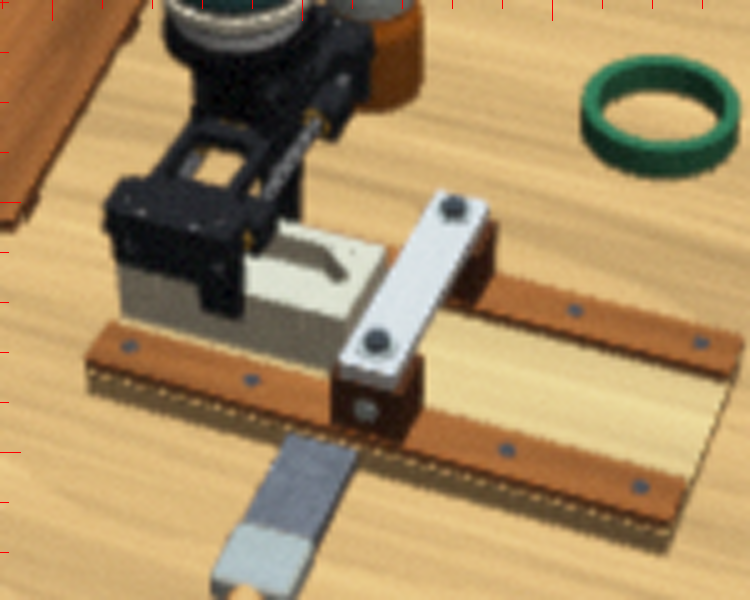

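>>> {"api": "servo_tool", "payload": {
  "series": [-1,0,-0.001,0.001,0,0,0,-1,0,-0.001,0.002,0,0,0,-1,0,-0.001,0.003,0,0,0,-1,0,-0.001,0.004,0,0,0,-1,0,-0.001,0.004,0,0,0]
}}

```text
time_s: 8.0
tcp_pos: [0.6129, -0.0824, 0.0234]
eef_rot: [-180.0, 0.0, 90.9]
force: [-3.4, 0.2, 2.9]
finger_gap: 0.0598
```

>>> {"api": "servo_tool", "payload": {
  "series": [1,0,0,0,0,0,0,1,0,0,0,0,0,0,1,0,0,-0.001,0,0,0,1,0,0,-0.002,0,0,0,1,0,0,-0.002,0,0,0,1,-0.01,0,-0.002,0,0,0,1,-0.025,0,-0.002,0,0,0,1,-0.04,0,-0.002,0,0,0,1,-0.05,0,-0.002,0,0,0,1,-0.05,0,-0.002,0,0,0]
}}

```text
time_s: 9.0
tcp_pos: [0.6138, -0.1346, 0.0246]
eef_rot: [180.0, 0.0, 90.8]
force: [0.3, 0.4, -0.4]
finger_gap: 0.0884
```

```bash
python3 go.py .6141 -.133 .024 91;python3 - <<'E'
from station import *
from h import *
d=grab_frame('scene');crop(d,(240,160,390,280),5,'scene10')
d=grab_frame('top');crop(d,(240,150,400,250),5,'top10')
E
```

```text
t 9.0 shift [0.0015 0.0003 0.0006] turn [ 0.0174  0.0185 -0.2066] now [ 0.6138 -0.1346  0.0246] [179.9826   0.0185  90.7934] F [ 0.2872  0.3582 -0.4165] gap 0.08842733518127248
```

View pics/scene10.png

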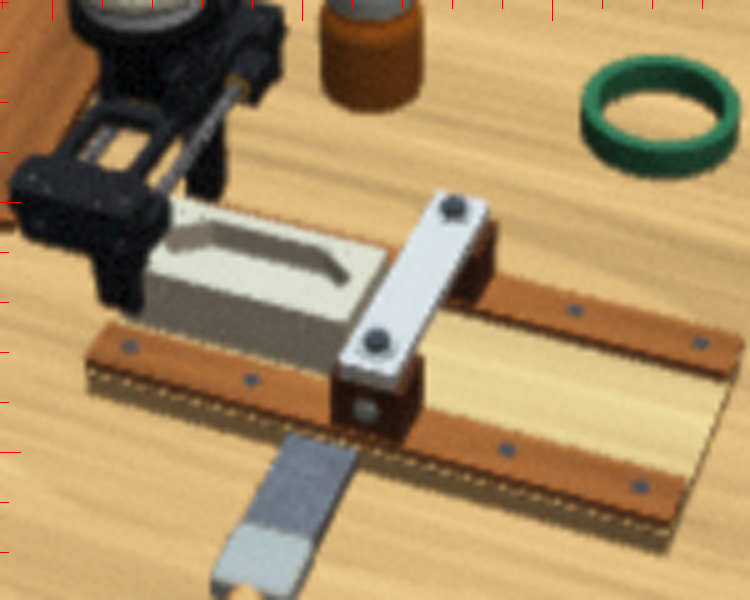

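View pics/top10.png

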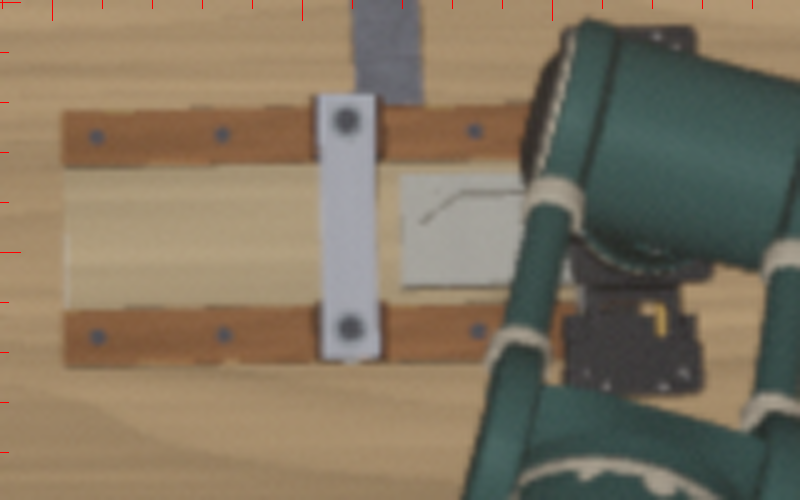

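>>> {"api": "servo_tool", "payload": {
  "series": [-1,0,0,0,0,0,0,-1,0,0,0,0,0,0,-1,0,0,0,0,0,0,-1,0,0,0,0,0,0,-1,0,0,0.001,0,0,0,-1,0,0,0.001,0,0,0],
  "newtons": 10
}}

```text
time_s: 9.7
tcp_pos: [0.6138, -0.1319, 0.0246]
eef_rot: [-180.0, -0.0, 91.0]
force: [-2.5, 1.1, 5.8]
finger_gap: 0.0604
```

>>> {"api": "servo_tool", "payload": {
  "series": [-1,0.005,0,0,0,0,0,-1,0.015,0,0,0,0,0,-1,0.025,0,0,0,0,0,-1,0.035,0,0,0,0,0,-1,0.045,0,0,0,0,0,-1,0.055,0,0,0,0,0,-1,0.065,0,0,0,0,0,-1,0.075,0,0,0,0,0,-1,0.085,0,0,0,0,0,-1,0.09,0,0,0,0,0]
}}

```text
time_s: 10.7
tcp_pos: [0.6131, -0.0417, 0.0246]
eef_rot: [179.9, 0.1, 91.0]
force: [0.6, -5.1, 5.9]
finger_gap: 0.0603
```

```bash
python3 go.py .6124 -.042 .024 91;python3 - <<'E'
from station import *
from h import *
d=grab_frame('scene');crop(d,(240,160,390,280),5,'scene11')
d=grab_frame('top');crop(d,(240,150,400,250),5,'top11')
E
```

```text
t 10.7 shift [-0.0003 -0.0007  0.0006] turn [0.0997 0.0561 0.0058] now [ 0.6131 -0.0417  0.0246] [179.9003   0.0562  91.0057] F [ 0.5636 -5.1406  5.9335] gap 0.06030867778902129
```

View pics/scene11.png

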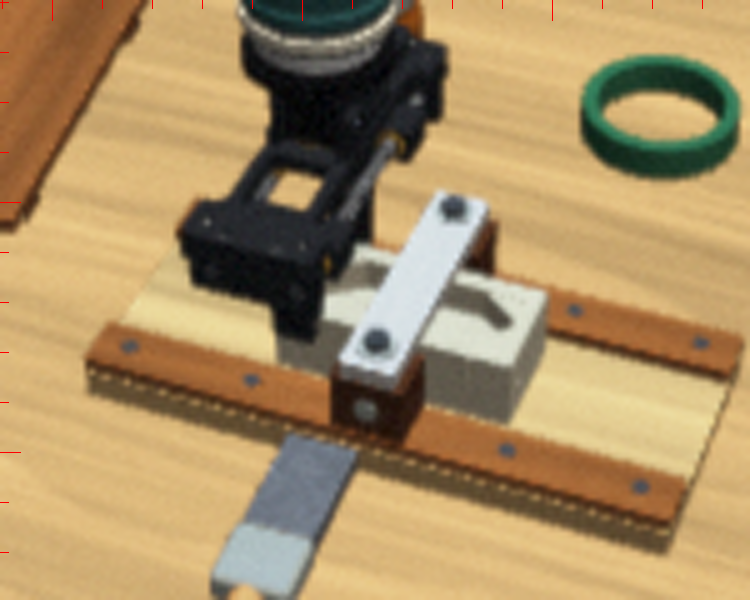

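View pics/top11.png

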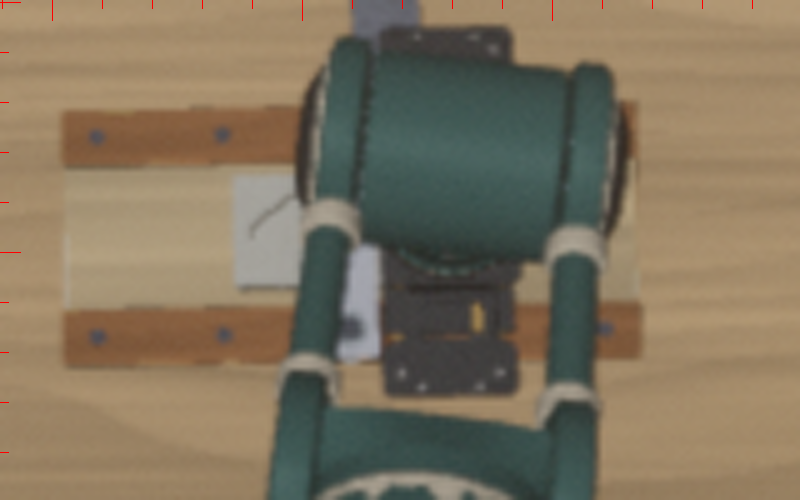

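>>> {"api": "servo_tool", "payload": {
  "series": [1,0,0,-0.001,0,0,0,1,0,0,-0.001,0,0,0,1,0,0,-0.001,0,0,0,1,0,0,-0.001,0,0,0,1,0,0,-0.02,0,0,0,1,0,0,-0.06,0,0,0,1,0,0,-0.095,0,0,0,1,0.02,0,-0.1,0,0,0,1,0.06,0,-0.1,0,0,0,1,0.095,0,-0.1,0,0,0]
}}

```text
time_s: 11.8
tcp_pos: [0.6109, 0.0534, 0.1243]
eef_rot: [179.9, -0.0, 90.8]
force: [-0.2, -0.3, -0.7]
finger_gap: 0.0885
```

```bash
python3 go.py .6105 .065 .025 91
```

```text
t 11.8 shift [ 0.0116 -0.0004  0.0993] turn [ 0.065  -0.0281 -0.1734] now [0.6109 0.0534 0.1243] [179.935   -0.0282  90.8266] F [-0.1551 -0.2968 -0.6937] gap 0.08846766166344674
```

>>> {"api": "servo_tool", "payload": {
  "series": [1,0.008,0,0,0,0,0,1,0.011,0,0,0,0,0,1,0.011,0,0.02,0,0,0,1,0.011,0,0.05,0,0,0,1,0.011,0,0.075,0,0,0,1,0.011,0,0.09,0,0,0,1,0.011,0,0.097,0,0,0,1,0.011,0,0.099,0,0,0,1,0.011,0,0.099,0,0,0]
}}

```text
time_s: 12.7
tcp_pos: [0.6112, 0.0633, 0.0252]
eef_rot: [179.9, -0.0, 90.9]
force: [0.5, 0.2, -0.0]
finger_gap: 0.0879
```

```bash
python3 go.py .6105 .065 .025 91;python3 - <<'E'
from station import *
from h import *
d=grab_frame('scene');crop(d,(240,160,390,280),5,'scene12')
E
```

```text
t 12.7 shift [ 0.0017 -0.0007  0.0002] turn [ 0.0586 -0.0001 -0.0908] now [0.6112 0.0633 0.0252] [179.9414  -0.0002  90.9092] F [ 0.5475  0.1998 -0.0176] gap 0.08787556081602951
```

View pics/scene12.png

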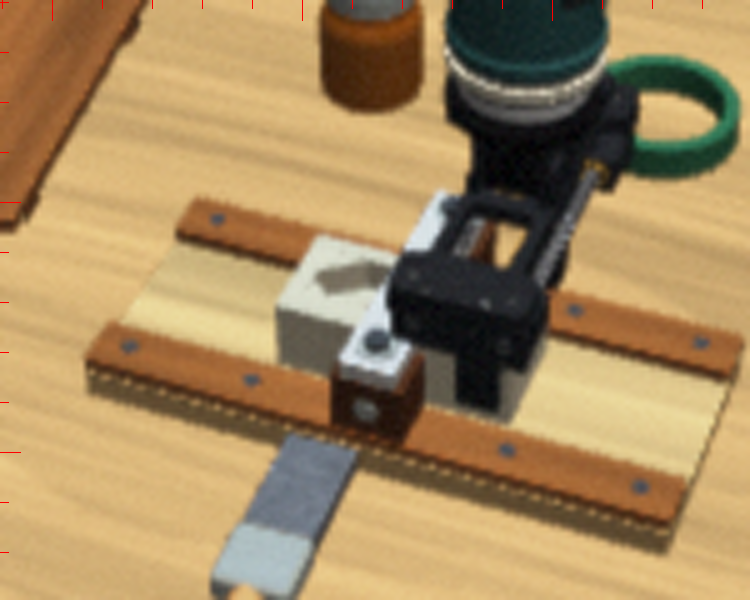

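>>> {"api": "servo_tool", "payload": {
  "series": [-1,0,0,0,0,0,0,-1,0,0,0,0,0,0,-1,0,0,0,0,0,0,-1,0,0,0,0,0,0,-1,0,0,0.001,0,0,0,-1,0,0,0.001,0,0,0]
}}

```text
time_s: 13.35
tcp_pos: [0.6108, 0.0637, 0.0251]
eef_rot: [180.0, 0.0, 90.9]
force: [-3.9, -0.6, 7.3]
finger_gap: 0.06
```

>>> {"api": "servo_tool", "payload": {
  "series": [-1,0.005,0,0,0,0,0,-1,0.015,0,0,0,0,0,-1,0.025,0,0,0,0,0,-1,0.035,0,0,0,0,0,-1,0.045,0,0,0,0,0,-1,0.055,0,0,0,0,0,-1,0.065,0,0,0,0,0,-1,0.075,0,0,0,0,0,-1,0.085,0,0,0,0,0,-1,0.092,0,0,0,0,0]
}}

```text
time_s: 14.35
tcp_pos: [0.6103, 0.155, 0.0251]
eef_rot: [179.9, 0.1, 91.0]
force: [0.3, -5.3, 6.2]
finger_gap: 0.0595
```

>>> {"api": "servo_tool", "payload": {
  "series": [1,0,0,-0.001,0,0,0,1,0,0,-0.001,0,0,0,1,0,0,-0.001,0,0,0,1,0,0,-0.001,0,0,0]
}}

```text
time_s: 14.75
tcp_pos: [0.6087, 0.1553, 0.0243]
eef_rot: [-180.0, 0.0, 90.9]
force: [0.2, 0.6, -0.6]
finger_gap: 0.0876
```

```bash
python3 go.py .6105 .101 .025 91;python3 - <<'E'
from station import *
from h import *
d=grab_frame('scene');crop(d,(240,160,390,280),5,'scene13')
d=grab_frame('top');crop(d,(200,150,360,250),5,'top13')
E
```

```text
t 14.75 shift [-0.0543  0.001  -0.0007] turn [-0.0388  0.0038 -0.0862] now [0.6087 0.1553 0.0243] [-179.9612    0.0038   90.9138] F [ 0.2437  0.631  -0.5837] gap 0.08762854924324467
```

View pics/scene13.png

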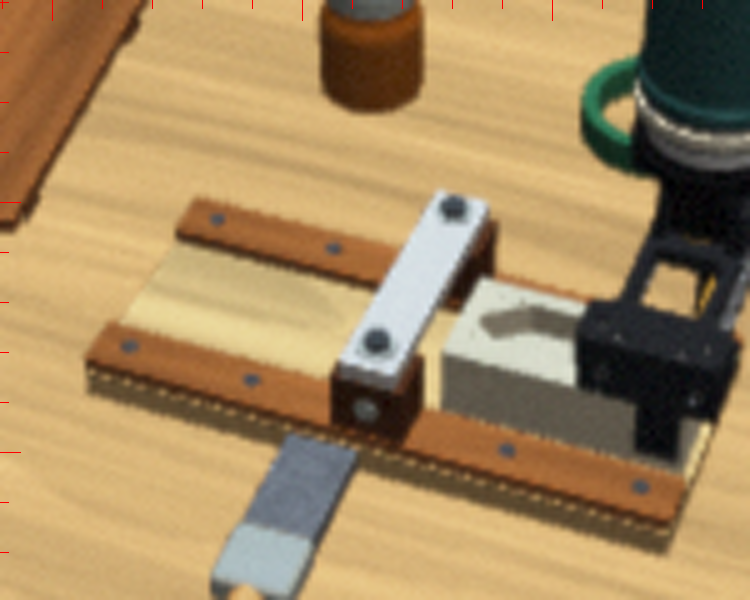

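View pics/top13.png

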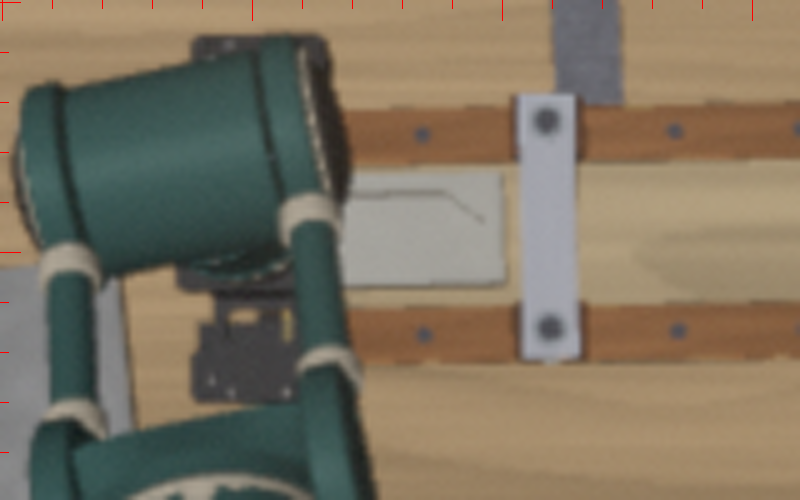

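Mould is clear of the bar and post on the shelf side (rear edge at top px ≈(301,196) and the bar at ≈(304,196)), flat and within the deck end. Regrip at its middle and lift.

>>> {"api": "servo_tool", "payload": {
  "series": [1,-0.015,0,0,0,0,0,1,-0.035,0,0,0,0,0,1,-0.05,0,0,0,0,0,1,-0.054,0,0,0,0,0,-1,-0.054,0,0,0,0,0,-1,-0.054,0,0,0,0,0,-1,-0.054,0,0,0,0,0,-1,-0.054,0,0,0,0,0,-1,-0.054,0,0,0,0,0,-1,-0.054,0,0,0,0,0],
  "newtons": 25
}}

```text
time_s: 15.85
tcp_pos: [0.6102, 0.1022, 0.0247]
eef_rot: [180.0, -0.0, 91.0]
force: [1.8, 1.4, -0.7]
finger_gap: 0.0598
```

>>> {"api": "servo_tool", "payload": {
  "series": [-1,0,0,-0.004,0,0,0,-1,0,0,-0.012,0,0,0,-1,0,0,-0.03,0,0,0,-1,0,0,-0.055,0,0,0,-1,0,0,-0.075,0,0,0,-1,0,0,-0.08,0,0,0,-1,0,0,-0.08,0,0,0]
}}

```text
time_s: 16.55
tcp_pos: [0.6104, 0.1016, 0.1056]
eef_rot: [179.9, -0.0, 90.9]
force: [-0.3, -0.3, -4.3]
finger_gap: 0.0596
```

```bash
python3 go.py .5255 .3375 .1 96.7
```

```text
t 16.55 shift [ 0.2372 -0.0811  0.0055] turn [ 0.1069 -0.0042 -5.7685] now [0.6104 0.1016 0.1056] [179.8935  -0.0096  90.9315] F [-0.3106 -0.2935 -4.2689] gap 0.059573586060287564
```

>>> {"api": "servo_tool", "payload": {
  "series": [-1,0.015,-0.005,0,0,0,-0.5,-1,0.045,-0.015,0,0,0,-1,-1,0.08,-0.027,0,0,0,-2,-1,0.115,-0.039,0,0,0,-3,-1,0.15,-0.051,0,0,0,-4,-1,0.185,-0.063,0,0,0,-5,-1,0.215,-0.073,0,0,0,-5.8,-1,0.23,-0.079,0,0,0,-5.8,-1,0.237,-0.081,0,0,0,-5.8,-1,0.237,-0.081,0,0,0,-5.8]
}}

```text
time_s: 17.55
tcp_pos: [0.5242, 0.3375, 0.1037]
eef_rot: [-179.9, 0.1, 96.8]
force: [0.3, -0.8, -3.8]
finger_gap: 0.0595
```

```bash
python3 go.py .5255 .3375 .025 96.7;python3 - <<'E'
from station import *
from h import *
d=grab_frame('scene');crop(d,(380,130,520,280),4,'scene14')
E
```

```text
t 17.55 shift [-0.0001  0.0014  0.0787] turn [-0.0782  0.0544  0.1087] now [0.5242 0.3375 0.1037] [-179.9217    0.0544   96.8087] F [ 0.3353 -0.7921 -3.7935] gap 0.05954247306862416
```

View pics/scene14.png

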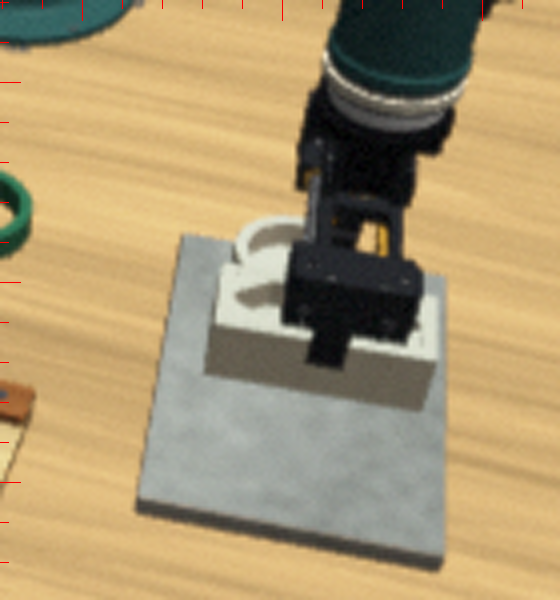

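>>> {"api": "servo_tool", "payload": {
  "series": [-1,0,0.001,0.015,0,0,0,-1,0,0.001,0.04,0,0,0,-1,0,0.001,0.06,0,0,0,-1,0,0.001,0.07,0,0,0,-1,0,0.001,0.072,0,0,0,-1,0,0.001,0.074,0,0,0,-1,0,0.001,0.075,0,0,0,-1,0,0.001,0.076,0,0,0,-1,0,0.001,0.076,0,0,0]
}}

```text
time_s: 18.5
tcp_pos: [0.5266, 0.3377, 0.0295]
eef_rot: [179.9, -0.0, 96.7]
force: [-0.3, 0.1, -5.0]
finger_gap: 0.0597
```

>>> {"api": "servo_tool", "payload": {
  "series": [-1,0,0,0.001,0,0,0,-1,0,0,0.002,0,0,0,-1,0,0,0.0025,0,0,0,-1,0,0,0.003,0,0,0,-1,0,0,0.0035,0,0,0,-1,0,0,0.004,0,0,0,-1,0,0,0.004,0,0,0]
}}

```text
time_s: 19.2
tcp_pos: [0.5261, 0.3374, 0.0247]
eef_rot: [-180.0, 0.0, 96.7]
force: [-1.7, -0.7, -2.1]
finger_gap: 0.0598
```

>>> {"api": "servo_tool", "payload": {
  "series": [-1,0,0,0.0005,0,0,0,-1,0,0,0.001,0,0,0,-1,0,0,0.001,0,0,0]
}}

```text
time_s: 19.5
tcp_pos: [0.526, 0.3374, 0.0247]
eef_rot: [-180.0, 0.0, 96.7]
force: [-2.8, -1.9, 5.0]
finger_gap: 0.0599
```

Seated. Release, then rise clear.

>>> {"api": "servo_tool", "payload": {
  "series": [1,0,0,0,0,0,0,1,0,0,-0.001,0,0,0,1,0,0,-0.001,0,0,0,1,0,0,-0.001,0,0,0,1,0,0,-0.02,0,0,0,1,0,0,-0.055,0,0,0,1,0,0,-0.095,0,0,0,1,0,0,-0.12,0,0,0,1,0,0,-0.14,0,0,0,1,0,0,-0.15,0,0,0]
}}

```text
time_s: 20.5
tcp_pos: [0.5273, 0.3381, 0.1763]
eef_rot: [179.8, -0.1, 96.7]
force: [0.0, -0.4, 0.3]
finger_gap: 0.0879
```

>>> {"api": "servo_tool", "payload": {
  "series": [1,-0.03,0,0,0,0,0,1,-0.07,0,-0.01,0,0,0,1,-0.11,0,-0.02,0,0,0,1,-0.15,0,-0.03,0,0,0,1,-0.19,0,-0.04,0,0,0,1,-0.23,0,-0.05,0,0,0,1,-0.27,0,-0.05,0,0,0,1,-0.3,0,-0.05,0,0,0,1,-0.3,0,-0.05,0,0,0]
}}

```text
time_s: 21.4
tcp_pos: [0.5611, 0.036, 0.2228]
eef_rot: [-179.9, 0.1, 96.5]
force: [-0.1, -0.2, -0.6]
finger_gap: 0.0878
```

```bash
python3 - <<'E'
from station import *
from h import *
for n in("top","scene"):
    d=grab_frame(n);pickle.dump(d,open(n+'F.pkl','wb'));cv2.imwrite(f'pics/{n}F.png',d['frame'][:,:,::-1])
    crop(d,(150,190,240,315) if n=="top" else (400,160,510,280),4.5,n+'Fc')
s=sense();print(s['time_s'],s['tcp_pos'],s['force'])
E
```

```text
21.5 [0.56081252 0.0391015  0.22273177] [-0.089827   -0.37271248 -0.49379859]
```

View pics/topF.png

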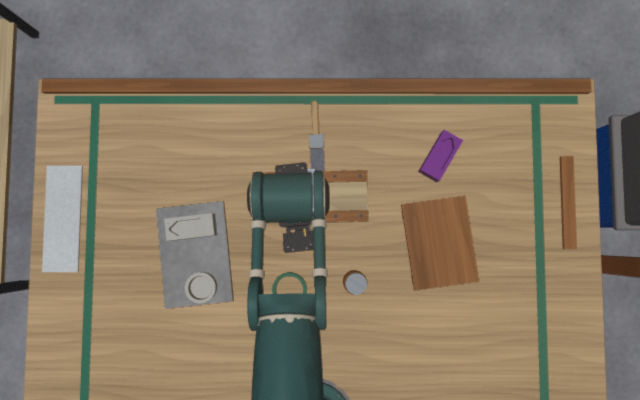

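View pics/topFc.png

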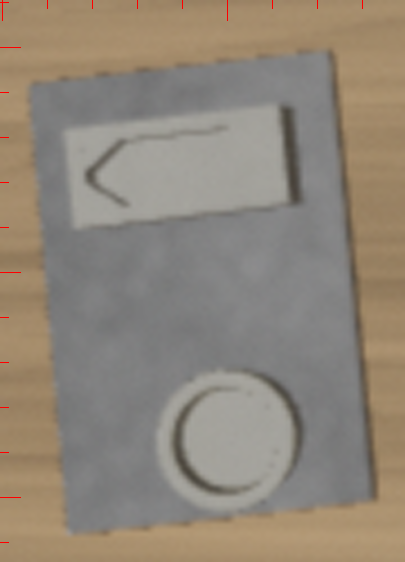

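View pics/sceneFc.png

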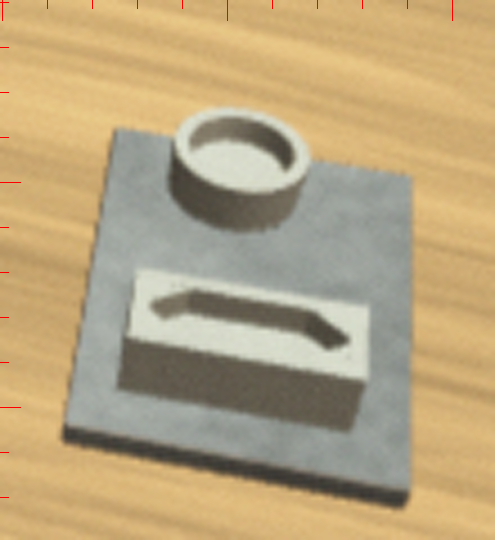

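The mould stands basin up, wholly on the shelf and well clear of the round mould. The jar (355,283), tape (290,289), brush (316,140) and round mould (201,288) are at their first pixels, and the arm touches nothing.

```bash
python3 -c "
from station import *
print(finish_job())"
```

```text
the job is handed in; nothing more can be done
None
```

The mould passed the gauge. It now stands basin up on the +x half of the kiln shelf, and the job is handed in at about 21.5 s.

- **Through the gauge:** I laid the mould flat in the channel on the ware board's side and pushed it under the bar, gripped at its rear. I then regripped its front end and drew it right out on the far side. It stayed flat on the deck, and the drag force was about 5 N both times, with no sign of touching the bar.
- **Onto the shelf:** I regripped it at the middle, lifted it, set it down with about 5 N of contact and let go.
- **Last checks:** The final pictures show the mould wholly on the shelf and well clear of the round mould. The round mould, jar and brush look unmoved. The tape roll is partly hidden by the arm in the last top picture, but what shows of it is in place. The arm is clear of everything.
- **One check failed on the way:** My first grasp was too high, and the jaws closed over the top of the mould without moving it. In the pictures the fingertips sat about 16 mm above the reported TCP, so I opened, went lower and gripped again.

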